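# Pin the sprung tension wheel of the coil winder

### The arm

A 7-joint arm with a two-finger parallel gripper is mounted at the origin on a cart in front of the work surface, level with it; the furniture and walls round the work are solid. World frame = base frame: x ahead of the robot, y to its left, z up, the work surface at z = 0. Lengths are in m, angles in rad, forces in N, time in s.
With the tool pointing down it reaches from about 0.4 to 0.85 m from the base axis. Payload 4.5 kg.
Tool frame: the origin (TCP) lies midway between the tips of the shut fingers; the grasp point (between the pads) lies 19 mm behind it; z points along the fingers, y is the direction in which the jaws open and shut (so a half turn about z gives the same grasp; the last joint's range is limited). The gripper opens to 88 mm and grips with 3 to 60 N. Pads are 18 mm wide; open, the fingers measure 123 mm over their backs; the gripper's body (75 mm by 187 mm) begins 45 mm behind the grasp point.
Start: joints at [1.322, 0.689, -0.195, 1.565, 0.157, 0.902, -0.215], TCP at [0.174, -0.6, 0.239] pointing down, gripper open.
Joint ranges: [-3.01, 3.01], [-0.46, 2.08], [-1.47, 1.51], [0.13, 2.56], [-1, 4.14], [0.04, 2.09], [-2.66, 2.66]. Speed limits (rad/s): [2.57, 2.57, 3.14, 3.14, 3.14, 3.14, 3.14].

### API

Orientations are given as a unit quaternion [x, y, z, w].
In Python, from plant import r gives the robot as it stands.
- The arm moves only by the tool play_rows, never from a script. Its argument "targets" is a list of rows, each a list of 6 numbers: the shift along the tool's x, y, z in m, then the turn, a rotation vector about the tool's x, y, z in rad. In form: [[tx, ty, tz, rx, ry, rz], ...]. A call has 1 to 5 rows; each row shifts and turns the pose as measured when the row begins, along the tool's axes as they then stand; what a row does not reach is not made up. A row lasts 1/12 s, in which the tool goes at most 41.7 mm and 7.16 degrees, less where a joint would pass 70% of its speed; a pose out of reach is approached as far as the arm can. A call is refused whole if a number of a shift passes 0.0417 or a number of a turn 0.125, either way. A call with a gripper value outside its range is refused whole. "hand" is the opening, from 0 (shut) to 1 (fully open), set as the call begins (left out, the last holds). The fingers move at their own pace and stop on an object; "squeeze" is the grip in N (left out, the last holds). Time passes only in rows, so rows that do not move let the fingers close. It gives the time, the measured TCP pose, the force and the opening at its end, in the units of the state.
- r.get_state(): the state, without advancing time (a new reading comes with each control period).
- r.snapshot(name): name is "side" or "top"; returns the picture (480x640x3 uint8, blue, green, red); there is no depth.
- r.get_calibration(name): a dict with "intrinsics" (3x3 intrinsics, pixels), "R" (3x3) and "t" (3): a world point X has camera coordinates R X + t. Camera axes: x right, y down, z forward; pixel columns grow to the right and rows downward; lengths in m; the calibration is good to about 2 mm. A picture is of the moment at which its call begins. get_calibration takes no time and is no camera call.
- r.finish_job(): hands the job in, once; it reports no verdict.
Trained networks look in the newest picture that a camera, given by its name, has taken for a name from the list of things; names that differ only in an ending like _2 or _b are one class to them, and where a whole thing is asked for, a point or a joint stands for the part that bears it (a point fixed in the world has none). Each returns a list of dicts, best first, with "confidence" (0 to 1); they miss things now and then, are a little off and sometimes report something else, mostly with a low value. They report only what shows in the picture. A call takes as long as a camera call.
- r.search_frame(query, camera): "bbox" ([left, top, right, bottom] in pixels, round what is visible of it).
- r.tip_of(query, camera): "uv" ([column, row] in pixels: a listed point, or the origin of a listed thing).
The state is a dict: "clock": time; "q": joint angles; "qd": joint speeds; "joint_torque": joint torques, N m; "tool_pos": TCP position; "eef_rot": TCP orientation; "contact_force": force on the tool from outside, world axes, zero at the start; "moment": the same for the moment, N m; "opening": opening from 0.0 (shut) to 1.0 (fully open).
Only numpy, scipy, OpenCV 4.12 (cv2) and the standard library are available. Lean on these libraries where they do the work, as an engineer would, in place of code of your own. Each camera call takes 0.05 s, during which the arm holds its last target. There are 200 camera calls.

### The job

Lock the coil winder's sprung tension wheel for servicing: take the red-handled locking pin out of its grey parking block, put it in the hole of the wheel, and with it turn the wheel counterclockwise (seen from above) against its spring, pressing the pin down only gently, until you feel it fall into the hidden hole underneath. Push it fully home so that its collar sits on the wheel, and let go; the pin must hold the wheel. Do not let the wheel fly back, and leave the other things on the desk alone.

Things in the scene. Friction and masses are not known exactly. Their poses are not given: they have to be found in the camera images.
- winder: The coil winder's take-up unit, fixed to the desk: blue base plate 140 x 140 x 6 mm, on it a dark lock disc (top 24 mm over the desk), over that, 1 mm clear, the aluminium tension wheel. Origin: centre of the plate's underside, under the wheel's axis; z up. Limits: contact forces on the pin 40 N in all, spring load included (3 to 10 N of push are ample); gripper on winder 15 N.
- wheel (a joint): Angle of the tension wheel about the vertical axis, rad: 0 at its rest stop, growing counterclockwise seen from above, far stop at 1.5. A spring drives it back to 0; the force at its hole, along the circle, is about 4 N at rest and 7 to 8 N at 1 rad. Let go, it flies back.
- wheel_axis (a point): Point on the wheel's axis at the height of the wheel's flat top, 35 mm over the desk. The wheel is 120 mm across and 10 mm thick (25 to 35 mm over the desk); the 26 mm hub and its nut reach up to 45 mm.
- wheel_hole (a point): Centre of the mouth of the wheel's only through hole, at the wheel's flat top (35 mm over the desk); 12 mm across with a 2 mm chamfer, 42 mm from the axis. It moves with the wheel. A thin red ring, 20 mm across, marks it.
- park_block: Grey parking block fixed to the desk, 44 x 44 x 30 mm on a 60 x 50 mm foot, with one upright hole 12 mm across and 27 mm deep in the centre of its top. Origin: centre of its underside.
- lock_pin: Locking pin, about 60 g, upright in the parking block, collar on its top. Origin: centre of the shank's tip; z up along the pin. Steel shank 10 mm thick, 25 mm long, tip tapered over 3 mm to 5.6 mm; collar 21 mm across at 25 to 29 mm; red handle 18 x 18 mm (flats along x and y) at 29 to 71 mm. Tip 24 mm over the desk when sliding on the disc, 10 mm when fully home, collar on the wheel.
- disc_top (a point): Centre of the flat top of the lock disc, 24 mm over the desk, under the wheel. The disc has one lock hole, 12 mm across, 18 mm deep, 2 mm chamfer, on the same 42 mm radius as the wheel's hole. The wheel hides it and its place differs each time: 0.5 to 1.1 rad counterclockwise of where the wheel's hole stands at rest. It must be found by feel; the rest of the top is flat.
- solder_reel: Bystander: reel of grey solder, 91 x 88 x 84 mm; leave it where it is. Origin: centre of its underside.
- tape_measure: Bystander: white tape measure with a green disc, 28 x 61 x 50 mm; leave it where it is. Origin: centre of its underside.
- cutters_blue: Bystander: blue-handled cutters, 66 x 108 x 12 mm; leave it where it is. Origin: centre of its underside.
- marker_pen: Bystander: black marker pen, 121 mm long; leave it where it is. Origin: centre of its underside.
- rosin_tin: Bystander: round tin of brown rosin, 67 mm across, 42 mm high; leave it where it is. Origin: centre of its underside.
- bnc_tee: Bystander: small brown T-shaped connector, 16 x 33 x 26 mm; leave it where it is. Origin: centre of its underside.
- cell: Bystander: black and blue battery cell lying on the desk, 15 x 50 mm; leave it where it is. Origin: centre of its underside.

How it is judged:
By the outcome, as a careful person would: the job done as asked, in the order asked, and still so for the second after the job is handed in, with the robot touching nothing.
It also fails if it takes over 51 s, if anything falls off the work surface, if the arm or the gripper's body presses on something with over 40 N, if the wrist force passes 120 N, or if a joint passes its speed limit or range.

## Working session

There is one attempt and no reset: what is moved stays moved. The work goes in short steps, Python scripts to look and compute and a tool call to move; the robot and the scene stay as the last step left them, time stands still between calls to the robot, and variables do not carry over. Pictures are saved under pics/ and viewed, on a budget of 10 in all, crops included, one or two more only if the job needs it, and the job is handed in when it is done.

Besides the shell and the picture viewer there is one more tool, called as a command line: name --pt "numbers of a row" for each row, then --argument value for the rest. play_rows: Moves the arm, as the interface text tells. Its arguments: {"type":"object","properties":{"targets":{"type":"array","items":{"type":"array","items":{"type":"number"}}},"hand":{"type":"number"},"squeeze":{"type":"number"}},"required":["targets"]}

```bash
ls; mkdir -p pics; cat > h.py <<'E'
import numpy as np,cv2
from plant import r
from scipy.spatial.transform import Rotation as Ro
def ray(cam,uv):
    c=r.get_calibration(cam);K=np.array(c["intrinsics"]);R=np.array(c["R"]);t=np.array(c["t"])
    d=R.T@np.linalg.solve(K,[uv[0],uv[1],1.]);return -R.T@t,d
def at_z(cam,uv,z):
    o,d=ray(cam,uv);return o+d*(z-o[2])/d[2]
def proj(cam,X):
    c=r.get_calibration(cam);p=np.array(c["intrinsics"])@(np.array(c["R"])@np.array(X)+np.array(c["t"]));return p[:2]/p[2]
def tri(a,b):
    (o1,d1),(o2,d2)=a,b;A=np.c_[d1,-d2];s=np.linalg.lstsq(A,o2-o1,rcond=None)[0]
    p,q=o1+s[0]*d1,o2+s[1]*d2;return (p+q)/2,np.linalg.norm(p-q)
E
python3 - <<'E'
from h import *
np.set_printoptions(precision=4,suppress=True)
s=r.get_state();print({k:np.round(v,4).tolist() for k,v in s.items()})
im={c:r.snapshot(c) for c in("top","side")}
for c in im: cv2.imwrite(f"pics/{c}0.png",im[c]); print(c,-np.array(r.get_calibration(c)["R"]).T@np.array(r.get_calibration(c)["t"]))
for n,z in(("wheel_axis",.035),("wheel_hole",.035),("park_block",0),("lock_pin",.003),("winder",0)):
    rs=[]
    for c in im:
        for d in r.tip_of(n,c)[:2]:
            print(n,c,np.round(d["uv"],1),round(d["confidence"],2),at_z(c,d["uv"],z))
E
```

```text
pics
{'clock': 0.0, 'q': [1.3218, 0.69, -0.1945, 1.5664, 0.1573, 0.9025, -0.2151], 'qd': [-0.0006, 0.0002, 0.0007, 0.0019, -0.0007, 0.0032, 0.0009], 'joint_torque': [0.0008, -52.7564, -1.2667, -15.3427, -0.0527, 0.0066, 0.0002], 'tool_pos': [0.1742, -0.5996, 0.2379], 'eef_rot': [0.99, 0.141, -0.0002, -0.0009], 'contact_force': [-0.0935, 0.1901, -0.2567], 'moment': [0.0187, -0.0534, 0.0097], 'opening': 0.9995}
top [ 0.3424 -0.0305  0.9885]
side [ 0.4574 -1.0474  0.5043]
wheel_axis top [288.4 231.7] 0.96 [0.5645 0.0311 0.035 ]
wheel_axis side [347.7 237.3] 0.96 [0.5685 0.0181 0.035 ]
wheel_hole top [283.4 249. ] 0.57 [0.5281 0.0418 0.035 ]
wheel_hole side [328.4 232.2] 0.68 [0.5278 0.052  0.035 ]
park_block top [410.  272.1] 0.89 [ 0.4788 -0.2226  0.    ]
park_block side [382.3 282.7] 0.62 [ 0.6216 -0.1348  0.    ]
lock_pin top [408.8 268.2] 0.43 [ 0.4868 -0.22    0.003 ]
winder top [290.1 237.6] 0.94 [0.5595 0.0299 0.    ]
winder side [345.1 250.3] 0.96 [0.5632 0.0252 0.    ]
```

```bash
python3 - <<'E'
from h import *
t=cv2.imread("pics/top0.png");s=cv2.imread("pics/side0.png")
a=cv2.resize(t,None,fx=.83,fy=.83);
cv2.imwrite("pics/a.png",np.vstack([np.hstack([cv2.resize(t[150:350,220:460],(400,333)),cv2.resize(s[150:350,220:460],(400,333))])
 ,np.hstack([cv2.resize(t,(400,267)),cv2.resize(s,(400,267))])]))
E
```

```text
(no output)
```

View pics/a.png

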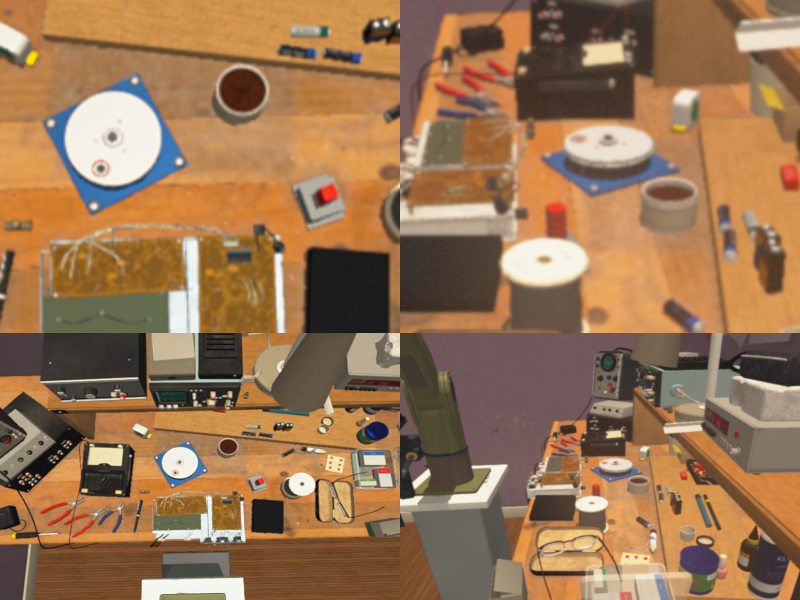

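Top view: the wheel is at (288,232) with its red ring at about (281,251), and the parking block with the red handle at about (415,267). In the side view the handle shows at about (314,281), behind the reel. Next I'll measure by colour.

```bash
python3 - <<'E'
from h import *
np.set_printoptions(precision=4,suppress=True)
def red(im,box,lo=110):
    x0,y0,x1,y1=box;c=im[y0:y1,x0:x1].astype(int);m=((c[...,2]>lo)&(c[...,1]<.4*c[...,2])&(c[...,0]<.45*c[...,2])).astype(np.uint8)
    return m
t=cv2.imread("pics/top0.png");s=cv2.imread("pics/side0.png")
for n,im,b in(("top",t,(395,250,432,290)),("side",s,(300,265,330,295))):
    m=red(im,b,100);n_,l,st,ce=cv2.connectedComponentsWithStats(m);k=1+st[1:,4].argmax()
    print(n,st[k],ce[k]+b[:2]); 
    if n=="top":
        pt=ce[k]+b[:2]
    else: ps=ce[k]+b[:2]
print("handle tri",tri(ray("top",pt),ray("side",ps)))
# wheel centre from white region
g=t[190:275,240:335];hsv=cv2.cvtColor(g,cv2.COLOR_BGR2HSV);m=((hsv[...,1]<60)&(hsv[...,2]>150)).astype(np.uint8)
m=cv2.morphologyEx(m,cv2.MORPH_OPEN,np.ones((3,3)))
c=max(cv2.findContours(m,0,1)[0],key=cv2.contourArea);e=cv2.fitEllipse(cv2.convexHull(c));print("wheel",e);w=np.array(e[0])+[240,190];print(w,at_z("top",w,.035))
# ring: reddish deviation
g=t[235:265,265:300].astype(float);d=np.clip(g[...,2]-g[...,1]-25,0,None);ys,xs=np.nonzero(d>0)
u=at_z("top",w,.035)
pts=[(x+265,y+235) for x,y in zip(xs,ys) if np.linalg.norm((at_z("top",(x+265,y+235),.035)-u)[:2])<.055]
p=np.array(pts,np.float32);ring=p.mean(0);print("ring",len(p),ring,cv2.minEnclosingCircle(p),at_z("top",ring,.035),np.linalg.norm((at_z("top",ring,.035)-u)[:2]))
# blue plate
h=cv2.cvtColor(t,cv2.COLOR_BGR2HSV)[180:290,230:350];m=cv2.inRange(h,(100,120,60),(125,255,255));c=max(cv2.findContours(m,0,1)[0],key=cv2.contourArea);rc=cv2.minAreaRect(c);print("plate",rc,at_z("top",np.array(rc[0])+[230,180],.006))
for n in("solder_reel","rosin_tin"):
    for d in r.tip_of(n,"top")[:1]:print(n,at_z("top",d["uv"],0))
v=np.hstack([cv2.resize(t[240:300,385:445],(400,400),interpolation=2),cv2.resize(t[205:265,255:315],(400,400),interpolation=2)])
cv2.imwrite("pics/b.png",v)
E
```

```text
top [17 11 11 11 81] [416.7037 265.7654]
side [ 8  7 11  8 58] [313.2414 274.8621]
handle tri (array([ 0.4815, -0.2227,  0.0714]), np.float64(0.0005752140653630626))
wheel ((47.495506286621094, 42.60087585449219), (56.95996856689453, 58.560340881347656), 82.20950317382812)
[287.4955 232.6009] [0.5626 0.033  0.035 ]
ring 49 [279.8979 250.6735] ((279.8928527832031, 250.73214721679688), 5.392981052398682) [0.5248 0.049  0.035 ] 0.041055270418253374
plate ((58.44217300415039, 55.93505096435547), (62.05038833618164, 63.94860076904297), 62.35402297973633) [0.5619 0.033  0.006 ]
solder_reel [ 0.4641 -0.3524  0.    ]
rosin_tin [ 0.6171 -0.1313  0.    ]
```

View pics/b.png

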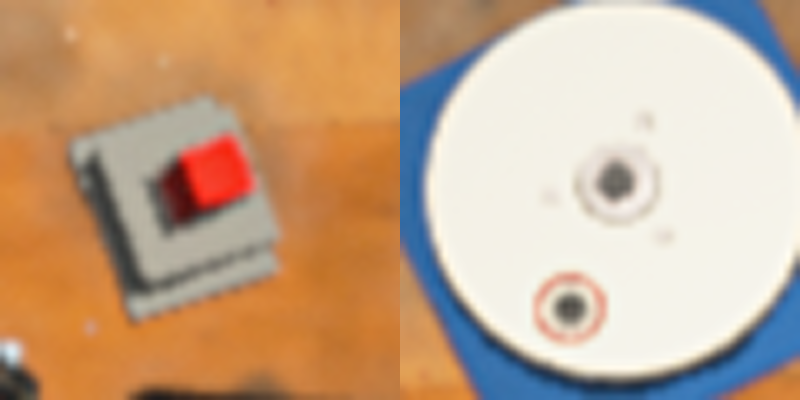

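The magnified crop puts the handle's top face at (417.4,265.8), the block's top face at about (412.8,268.5), and the ring at about (280.6,251). The block is turned about 20° in the image.

```bash
cat >> h.py <<'E'
np.set_printoptions(precision=4,suppress=True)
def delta(X,yaw=None):
    s=r.get_state();R=Ro.from_quat(s["eef_rot"]);d=R.inv().apply(np.array(X)-s["tool_pos"])
    T=R if yaw is None else Ro.from_euler("z",yaw)*Ro.from_euler("x",np.pi)
    print("clk",s["clock"],"pos",s["tool_pos"],"shift",d,"turn",(R.inv()*T).as_rotvec(),"F",s["contact_force"],"M",s["moment"],"op",s["opening"]);return d
E
python3 - <<'E'
from h import *
f=lambda p:np.array(p)/6.6667+[385,240]
print("handle top",at_z("top",f((216,172)),.076))
q=[at_z("top",f(p),.030)for p in((97,140),(210,97),(280,235),(148,285))];print(np.array(q),np.mean(q,0))
for a,b in((0,1),(3,2),(3,0),(2,1)):d=q[b]-q[a];print(np.linalg.norm(d),np.degrees(np.arctan2(d[1],d[0])))
e=[at_z("top",f(p),.076)for p in((180,155),(238,137),(253,190),(196,208))];print(np.mean(e,0))
for a,b in((0,1),(3,2),(3,0),(2,1)):d=e[b]-e[a];print(np.linalg.norm(d),np.degrees(np.arctan2(d[1],d[0])))
delta([.481,-.222,.15],np.radians(19))
E
```

```text
handle top [ 0.4804 -0.2231  0.076 ]
[[ 0.4982 -0.1968  0.03  ]
 [ 0.5108 -0.2325  0.03  ]
 [ 0.4674 -0.251   0.03  ]
 [ 0.453  -0.2096  0.03  ]] [ 0.4824 -0.2225  0.03  ]
0.03793084119428744 -70.55487765575539
0.043844870069429435 -70.84212031752496
0.04698507784559191 15.893452310378002
0.04721023741281116 23.09189286450243
[ 0.4803 -0.2233  0.076 ]
0.018070798562773223 -74.14537995249611
0.017723688742525275 -73.92657252061858
0.016185160066334945 12.997395041670263
0.01613866774816625 11.754077684626157
clk 0.7 pos [ 0.1745 -0.6002  0.2388] shift [ 0.3999 -0.2776  0.0888] turn [ 0.0001 -0.     -0.0488] F [-0.2076 -0.5346 -0.012 ] M [ 0.0015 -0.0292  0.0116] op 1.002102847790485
```

play_rows --pt "0.036 -0.025 0 0 0 0" --pt "0.036 -0.025 0 0 0 0" --pt "0.036 -0.025 0 0 0 0" --pt "0.036 -0.025 0 0 0 0" --pt "0.036 -0.025 0 0 0 0"

```text
clock: 1.12
tool_pos: [0.302, -0.4428, 0.237]
eef_rot: [0.992, 0.129, -0.003, 0.005]
contact_force: [0.8, 0.6, 0.1]
opening: 1.001
```

play_rows --pt "0.036 -0.025 0.01 0 0 0" --pt "0.036 -0.025 0.01 0 0 0" --pt "0.036 -0.025 0.01 0 0 0" --pt "0.036 -0.025 0.015 0 0 0" --pt "0.036 -0.025 0.015 0 0 0"

```text
clock: 1.53
tool_pos: [0.4343, -0.2905, 0.1843]
eef_rot: [0.992, 0.129, 0.001, 0.008]
contact_force: [0.2, -1.0, -0.1]
opening: 0.996
```

```bash
python3 - <<'E'
from h import *
delta([.481,-.222,.15],np.radians(17))
E
```

```text
clk 1.5333 pos [ 0.4343 -0.2905  0.1843] shift [ 0.0626 -0.0549  0.0334] turn [ 0.0168 -0.0001 -0.0388] F [ 0.2474 -1.0354 -0.0583] M [ 0.0334  0.0117 -0.0477] op 0.9958096221643196
```

play_rows --pt "0.032 -0.028 0.017 0.008 0 -0.02" --pt "0.031 -0.027 0.017 0.008 0 -0.02" --pt "0.004 -0.004 0.003 0 0 0" --pt "0 0 0 0 0 0" --hand 0.6

```text
clock: 1.87
tool_pos: [0.4864, -0.2111, 0.1479]
eef_rot: [0.988, 0.157, 0.003, -0.002]
contact_force: [-0.8, -0.1, 0.2]
opening: 0.72
```

```bash
python3 - <<'E'
from h import *
d=delta([.481,-.2225,.15],np.radians(16.5))
t=r.snapshot("top");s=r.snapshot("side")
st=r.get_state();p=st["tool_pos"];print(proj("top",p),proj("side",p),proj("side",[.481,-.2225,.076]))
cv2.imwrite("pics/c.png",np.hstack([cv2.resize(t[210:310,365:465],(400,400),interpolation=2),cv2.resize(s[215:315,265:365],(400,400),interpolation=2)]))
E
```

```text
clk 1.8667 pos [ 0.4864 -0.2111  0.1479] shift [-0.0087  0.0091 -0.0022] turn [-0.0032 -0.0064  0.0276] F [-0.7599 -0.0971  0.1641] M [-0.0189  0.0636  0.0012] op 0.7196901644749458
[419.8933 256.8564] [313.8425 232.6577] [312.7255 272.5538]
```

View pics/c.png

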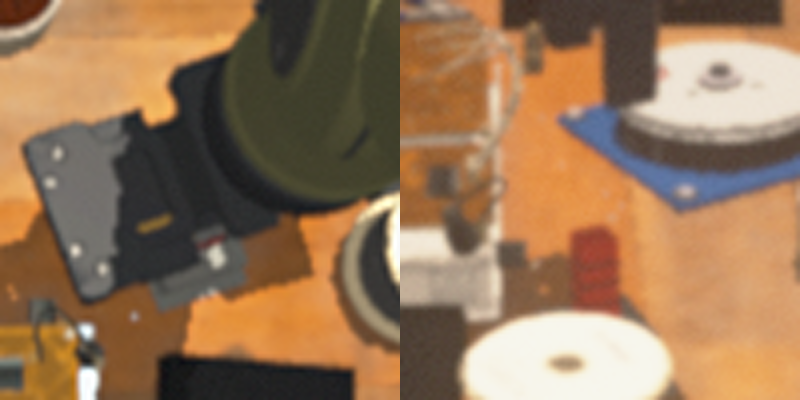

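play_rows --pt "-0.0075 0.009 0.02 0 0 0.025" --pt "0 0 0.02 0 0 0" --pt "0 0 0.006 0 0 0" --pt "0 0 0 0 0 0"

```text
clock: 2.3
tool_pos: [0.4797, -0.2335, 0.1049]
eef_rot: [0.991, 0.137, 0.005, 0.003]
contact_force: [-0.0, 0.4, 1.3]
opening: 0.6
```

```bash
python3 - <<'E'
from h import *
d=delta([.482,-.2225,.044],np.radians(16.5))
s=r.snapshot("side")
st=r.get_state();p=st["tool_pos"];yd=Ro.from_quat(st["eef_rot"]).apply([0,1,0]);w=.044*st["opening"]
print([proj("side",p+k*yd*(w+.006))for k in(-1,1)],proj("side",[.482,-.2225,.076]))
cv2.imwrite("pics/d.png",cv2.resize(s[225:305,265:365],(800,640)[:2],interpolation=2)[:600])
E
```

```text
clk 2.3 pos [ 0.4797 -0.2335  0.1049] shift [ 0.0047 -0.0103  0.0609] turn [ 0.0065 -0.0087 -0.0133] F [-0.002   0.4241  1.3216] M [ 0.0007  0.0033 -0.0169] op 0.5996812392262332
[array([306.0741, 253.1024]), array([317.7764, 268.2347])] [313.2899 272.5258]
```

View pics/d.png

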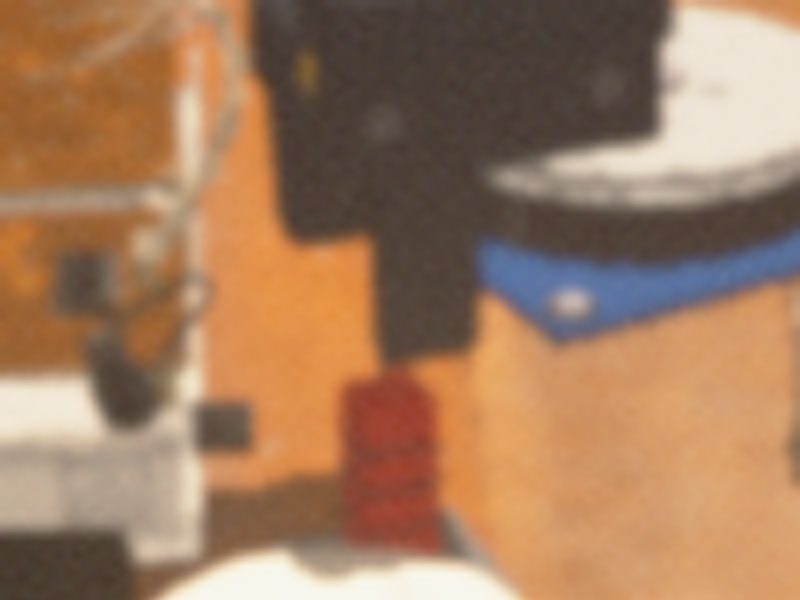

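The side view shows the fingertip at (318,270), as predicted, and the handle at (313.9,271.5) against a prediction of (313.3,272.5). The pin is therefore at about (0.4825, -0.2225).

play_rows --pt "0.005 -0.0105 0 0.005 -0.008 -0.01" --pt "0 0 0 0 0 0" --pt "0 0 0 0 0 0"

```text
clock: 2.6
tool_pos: [0.4821, -0.2234, 0.108]
eef_rot: [0.99, 0.141, 0.002, 0.002]
contact_force: [-0.0, -0.4, 0.3]
opening: 0.601
```

```bash
python3 - <<'E'
from h import *
d=delta([.4825,-.2225,.044],np.radians(16.5))
E
```

```text
clk 2.6 pos [ 0.4821 -0.2234  0.108 ] shift [ 0.0004 -0.001   0.064 ] turn [ 0.004  -0.0025 -0.006 ] F [-0.0179 -0.4472  0.3298] M [ 0.0114 -0.0169 -0.0002] op 0.6014315503115288
```

Descending, then closing.

play_rows --pt "0 -0.001 0.018 0.003 -0.002 -0.003" --pt "0 0 0.018 0 0 0" --pt "0 0 0.018 0 0 0" --pt "0 0 0.008 0 0 0" --pt "0 0 0 0 0 0"

```text
clock: 3.02
tool_pos: [0.487, -0.2222, 0.0487]
eef_rot: [0.99, 0.144, 0.005, 0.003]
contact_force: [-0.6, 0.1, 0.2]
opening: 0.598
```

```bash
python3 - <<'E'
from h import *
d=delta([.4825,-.2225,.044],np.radians(16.5))
E
```

```text
clk 3.0167 pos [ 0.487  -0.2222  0.0487] shift [-0.0044 -0.001   0.0047] turn [ 0.0067 -0.0098  0.0003] F [-0.6483  0.1006  0.1855] M [0.0136 0.0033 0.0361] op 0.5983439183321669
```

play_rows --pt "-0.004 -0.001 0.0045 0.006 -0.009 0" --pt "0 0 0 0 0 0" --pt "0 0 0 0 0 0"

```text
clock: 3.27
tool_pos: [0.4835, -0.2224, 0.0455]
eef_rot: [0.99, 0.144, 0.001, 0.0]
contact_force: [-0.3, 0.0, 0.7]
opening: 0.601
```

```bash
python3 - <<'E'
from h import *
d=delta([.4825,-.2225,.044],np.radians(16.5))
E
```

```text
clk 3.2667 pos [ 0.4835 -0.2224  0.0455] shift [-0.001  -0.0002  0.0015] turn [ 0.0012 -0.0014  0.001 ] F [-0.2567  0.0311  0.6707] M [ 0.0209 -0.0124 -0.0438] op 0.6009453144566017
```

play_rows --pt "-0.001 0 0.001 0.001 -0.001 0" --pt "0 0 0 0 0 0" --pt "0 0 0 0 0 0" --pt "0 0 0 0 0 0" --pt "0 0 0 0 0 0" --hand 0 --squeeze 45

```text
clock: 3.68
tool_pos: [0.4836, -0.2235, 0.0466]
eef_rot: [0.99, 0.144, 0.002, 0.001]
contact_force: [-0.4, -0.3, 0.1]
opening: 0.247
```

play_rows --pt "0 0 0 0 0 0" --pt "0 0 0 0 0 0" --pt "0 0 0 0 0 0"

```text
clock: 3.93
tool_pos: [0.4836, -0.2235, 0.0468]
eef_rot: [0.99, 0.144, 0.002, 0.001]
contact_force: [-0.2, 0.9, 0.1]
opening: 0.201
```

```bash
python3 - <<'E'
from h import *
d=delta([.4825,-.2225,.1],np.radians(16.5))
E
```

```text
clk 3.9333 pos [ 0.4836 -0.2235  0.0468] shift [-0.0006 -0.0012 -0.0532] turn [ 0.0025 -0.0034  0.0003] F [-0.2167  0.9039  0.122 ] M [ 0.0084  0.0249 -0.0073] op 0.20088688080619588
```

Opening 0.2, about 17.7 mm, so the handle is held. The pin tip is 41.8 mm below the TCP. Lifting.

play_rows --pt "0 0 -0.012 0 0 0" --pt "0 0 -0.012 0 0 0" --pt "0 0 -0.012 0 0 0" --pt "0 0 -0.02 0 0 0" --pt "0 0 -0.02 0 0 0"

```text
clock: 4.35
tool_pos: [0.4807, -0.2222, 0.1243]
eef_rot: [0.99, 0.144, -0.002, -0.001]
contact_force: [0.5, 0.3, -0.2]
opening: 0.199
```

```bash
python3 - <<'E'
from h import *
d=delta([.5246,.0483,.125],np.radians(16.5))
E
```

```text
clk 4.35 pos [ 0.4807 -0.2222  0.1243] shift [ 0.1192 -0.2467 -0.0005] turn [-0.0026  0.0036  0.0011] F [ 0.537   0.3143 -0.1918] M [-0.0666  0.0014  0.0326] op 0.1992425775416233
```

play_rows --pt "0.013 -0.027 0 0 0 0" --pt "0.013 -0.027 0 0 0 0" --pt "0.013 -0.027 0 0 0 0" --pt "0.013 -0.027 0 0 0 0" --pt "0.013 -0.027 0 0 0 0"

```text
clock: 4.77
tool_pos: [0.5076, -0.0817, 0.133]
eef_rot: [0.991, 0.134, 0.003, 0.005]
contact_force: [0.4, 0.6, 0.4]
opening: 0.201
```

play_rows --pt "0.013 -0.027 0 0 0 0" --pt "0.013 -0.027 0 0 0 0" --pt "0.013 -0.027 0 0 0 0" --pt "0.005 -0.012 0 0 0 0" --pt "0 0 0 0 0 0"

```text
clock: 5.18
tool_pos: [0.5269, 0.034, 0.1367]
eef_rot: [0.99, 0.139, 0.006, 0.002]
contact_force: [0.3, -0.3, -1.4]
opening: 0.201
```

```bash
python3 - <<'E'
from h import *
d=delta([.5246,.0483,.11],np.radians(16.5))
E
```

```text
clk 5.1833 pos [0.5269 0.034  0.1367] shift [ 0.0014 -0.0146  0.0267] turn [ 0.0056 -0.0115 -0.0083] F [ 0.2547 -0.2663 -1.3576] M [0.0172 0.0456 0.0156] op 0.20051061900508427
```

play_rows --pt "0.001 -0.012 0.013 0.005 -0.01 -0.008" --pt "0 0 0.013 0 0 0" --pt "0 0 0 0 0 0" --pt "0 0 0 0 0 0"

```text
clock: 5.52
tool_pos: [0.5242, 0.0454, 0.1102]
eef_rot: [0.99, 0.143, 0.0, 0.0]
contact_force: [0.5, -0.3, -0.4]
opening: 0.202
```

```bash
python3 - <<'E'
from h import *
d=delta([.5246,.0483,.09],np.radians(16.5))
st=r.get_state();R=Ro.from_quat(st["eef_rot"]);tip=st["tool_pos"]+R.apply([0,0,.0418])
s=r.snapshot("side");print("tip",tip,proj("side",tip),"hole",proj("side",[.5246,.0483,.035]),"axis",proj("side",[.5626,.033,.045]))
for n in("lock_pin","wheel_hole","wheel_axis"):print(n,[(np.round(d["uv"],1),round(d["confidence"],2)) for d in r.tip_of(n,"side")[:2]])
cv2.imwrite("pics/e.png",cv2.resize(s[180:270,290:410],(800,600),interpolation=2))
E
```

```text
clk 5.5167 pos [0.5242 0.0454 0.1102] shift [ 0.0012 -0.0026  0.0202] turn [ 0.0006 -0.0007 -0.0001] F [ 0.4946 -0.2559 -0.4119] M [-0.0065  0.0096  0.0262] op 0.20201459154176976
tip [0.5242 0.0454 0.0684] [326.7213 219.7131] hole [327.1058 232.8944] axis [344.3705 230.6938]
lock_pin [(array([326.1, 219.9]), 0.58)]
wheel_hole [(array([327.3, 233.3]), 0.89)]
wheel_axis [(array([345.8, 237.7]), 0.75)]
```

View pics/e.png

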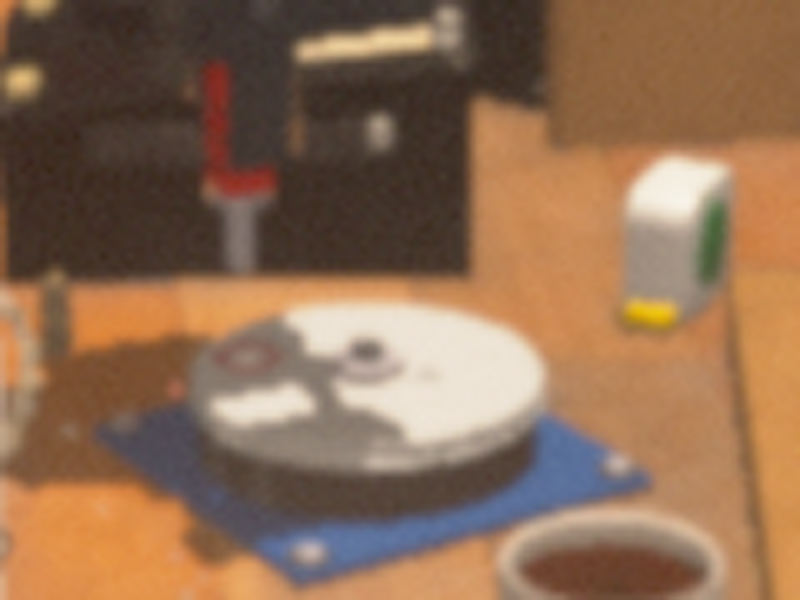

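The pin tip shows at (326,220.5), close to the prediction. The ring is at (327,233.2), which matches the estimated hole. Aligning and lowering.

play_rows --pt "0.0015 -0.0026 0.012 0 0 0" --pt "0 0 0.012 0 0 0" --pt "0 0 0 0 0 0" --pt "0 0 0 0 0 0"

```text
clock: 6.05
tool_pos: [0.527, 0.0472, 0.0862]
eef_rot: [0.99, 0.142, 0.003, 0.001]
contact_force: [0.2, -0.1, 0.2]
opening: 0.197
```

```bash
python3 - <<'E'
from h import *
d=delta([.525,.0483,.066],np.radians(16.5))
E
```

```text
clk 6.05 pos [0.527  0.0472 0.0862] shift [-0.0017 -0.0016  0.0202] turn [ 0.0018 -0.0056 -0.0034] F [ 0.2414 -0.0599  0.1793] M [ 0.0216 -0.0044  0.0338] op 0.19724012744180838
```

play_rows --pt "-0.0017 -0.0016 0.006 0.002 -0.005 -0.003" --pt "0 0 0.003 0 0 0" --pt "0 0 0 0 0 0"

```text
clock: 6.3
tool_pos: [0.5249, 0.0484, 0.0766]
eef_rot: [0.99, 0.143, 0.0, -0.0]
contact_force: [-0.0, 0.1, -0.3]
opening: 0.2
```

```bash
python3 - <<'E'
from h import *
d=delta([.525,.0483,.066],np.radians(16.5))
E
```

```text
clk 6.3 pos [0.5249 0.0484 0.0766] shift [0.     0.0001 0.0106] turn [-0.0003 -0.0006 -0.0003] F [-0.0468  0.0991 -0.2977] M [-0.0352 -0.0426 -0.0219] op 0.2003748361164408
```

play_rows --pt "0 0 0.004 0 0 0" --pt "0 0 0.002 0 0 0" --pt "0 0 0 0 0 0"

```text
clock: 6.55
tool_pos: [0.5252, 0.0485, 0.0703]
eef_rot: [0.99, 0.143, 0.001, -0.0]
contact_force: [-0.5, -0.1, -0.6]
opening: 0.197
```

```bash
python3 - <<'E'
from h import *
d=delta([.525,.0483,.066],np.radians(16.5))
E
```

```text
clk 6.55 pos [0.5252 0.0485 0.0703] shift [-0.0003  0.0002  0.0043] turn [-0.0003 -0.0013 -0.0002] F [-0.5058 -0.0557 -0.6284] M [-0.0167 -0.0396 -0.0179] op 0.1966960256885939
```

play_rows --pt "0 0 0.003 0 0.001 0" --pt "0 0 0.001 0 0 0" --pt "0 0 0.001 0 0 0"

```text
clock: 6.8
tool_pos: [0.5257, 0.0486, 0.0653]
eef_rot: [0.99, 0.143, 0.002, -0.0]
contact_force: [-1.8, -0.6, 14.3]
opening: 0.199
```

play_rows --pt "0 0 0.001 0 0 0" --pt "0 0 0.001 0 0 0"

```text
clock: 6.97
tool_pos: [0.5258, 0.0486, 0.0652]
eef_rot: [0.99, 0.143, 0.002, -0.0]
contact_force: [-3.0, -0.1, 13.8]
opening: 0.199
```

```bash
python3 - <<'E'
from h import *
d=delta([.525,.0483,.066],np.radians(16.5))
E
```

```text
clk 6.9667 pos [0.5258 0.0486 0.0652] shift [-0.0009  0.     -0.0008] turn [ 0.0001 -0.0043 -0.0005] F [-3.0113 -0.1013 13.8016] M [-0.0007  0.6558  0.0103] op 0.19919848347789446
```

Contact on the disc comes at TCP z≈0.0652, and stiffness is about 14 N/mm, so roughly 0.3 mm of downward bias per row is gentle. Now I'll compute the arc steps.

```bash
cat >> h.py <<'E'
C=np.array([.5635,.032]);RR=.0421;TH0=np.arctan2(.0166,-.0387)
def arc(step,n=10,tip=.0418,rc=.5):
    s=r.get_state();R=Ro.from_quat(s["eef_rot"]);p=s["tool_pos"]+R.apply([0,0,tip*0]);v=p[:2]-C;th=np.arctan2(v[1],v[0])
    print("clk",round(s["clock"],2),"angle",round((th-TH0)%6.283,3),"rad",round(np.linalg.norm(v)*1e3,1),"z",round(p[2]*1e3,2),"F",s["contact_force"],"M",s["moment"],"op",s["opening"])
    print("turn",(R.inv()*Ro.from_euler("zyx",[np.radians(16.5),0,0])*Ro.from_euler("x",np.pi)).as_rotvec())
    f=s["contact_force"];t=np.array([-np.sin(th),np.cos(th)]);print("Ft",f[:2]@t,"Fr",f[:2]@v/np.linalg.norm(v))
    for i in range(n):
        a=th+step/RR*(i+.5);w=step*np.array([-np.sin(a),np.cos(a),0])
        print(i,np.round(R.inv().apply(w)*1e3,2))
E
python3 -c "
from h import *
arc(.0025)"
```

```text
clk 6.97 angle 6.274 rad 41.2 z 65.21 F [-3.0113 -0.1013 13.8016] M [-0.0007  0.6558  0.0103] op 0.19919848347789446
turn [ 0.0001 -0.0043 -0.0005]
Ft 1.305773287506568 Fr 2.715300624273814
0 [-1.56  1.96 -0.01]
1 [-1.44  2.04 -0.01]
2 [-1.31  2.13 -0.01]
3 [-1.19  2.2  -0.  ]
4 [-1.05  2.27 -0.  ]
5 [-0.92  2.33 -0.  ]
6 [-0.78  2.38 -0.  ]
7 [-0.63  2.42 -0.  ]
8 [-0.49  2.45 -0.  ]
9 [-0.34  2.48 -0.  ]
```

play_rows --pt "-0.0024 0.0018 0 0 -0.003 0" --pt "-0.0014 0.002 0.0001 0 0 0" --pt "-0.0013 0.0021 0.0001 0 0 0" --pt "-0.0012 0.0022 0.0002 0 0 0" --pt "-0.001 0.0023 0.0002 0 0 0" --squeeze 55

```text
clock: 7.38
tool_pos: [0.5244, 0.0433, 0.0657]
eef_rot: [0.989, 0.147, 0.005, -0.004]
contact_force: [0.3, 5.6, 4.6]
opening: 0.202
```

```bash
python3 -c "
from h import *
arc(.0025)"
```

```text
clk 7.38 angle 0.124 rad 40.8 z 65.7 F [0.2708 5.6222 4.6289] M [ 1.2146  0.0274 -0.006 ] op 0.20170119850332313
turn [-0.0066 -0.0104  0.0061]
Ft -5.4760274874029555 Fr 1.3021768763635146
0 [-1.3   2.14 -0.03]
1 [-1.17  2.21 -0.03]
2 [-1.04  2.28 -0.03]
3 [-0.9   2.33 -0.02]
4 [-0.76  2.38 -0.02]
5 [-0.62  2.42 -0.02]
6 [-0.47  2.46 -0.02]
7 [-0.32  2.48 -0.02]
8 [-0.18  2.49 -0.02]
9 [-0.03  2.5  -0.02]
```

play_rows --pt "-0.0017 0.0025 0.0002 -0.003 -0.004 0.003" --pt "-0.0015 0.0026 0.0002 -0.001 -0.001 0" --pt "-0.0014 0.0027 0.0002 -0.001 -0.001 0" --pt "-0.0012 0.0028 0.0002 -0.001 -0.001 0" --pt "-0.001 0.0028 0.0002 -0.001 -0.001 0"

```text
clock: 7.8
tool_pos: [0.5236, 0.0349, 0.0656]
eef_rot: [0.989, 0.148, 0.004, -0.004]
contact_force: [-0.2, 6.9, 4.7]
opening: 0.201
```

```bash
python3 -c "
from h import *
arc(.003)"
```

```text
clk 7.8 angle 0.333 rad 40.0 z 65.57 F [-0.1733  6.8883  4.7039] M [1.9834 0.0965 0.0147] op 0.2005254414089252
turn [-0.0071 -0.0098  0.0095]
Ft -6.857677722650002 Fr 0.6719464868529503
0 [-0.98  2.83 -0.03]
1 [-0.78  2.9  -0.03]
2 [-0.57  2.94 -0.03]
3 [-0.36  2.98 -0.02]
4 [-0.15  3.   -0.02]
5 [ 0.07  3.   -0.02]
6 [ 0.28  2.99 -0.02]
7 [ 0.49  2.96 -0.02]
8 [ 0.7   2.92 -0.01]
9 [ 0.91  2.86 -0.01]
```

play_rows --pt "-0.001 0.0028 0.0003 -0.003 -0.004 0.004" --pt "-0.0008 0.0028 0.0003 -0.001 -0.001 0" --pt "-0.0006 0.0027 0.0003 -0.001 -0.001 0" --pt "-0.0004 0.0026 0.0003 -0.001 -0.001 0" --pt "-0.0002 0.0026 0.0003 -0.001 -0.001 0"

```text
clock: 8.22
tool_pos: [0.5238, 0.0332, 0.0655]
eef_rot: [0.988, 0.152, 0.002, -0.008]
contact_force: [-3.0, 7.3, 6.4]
opening: 0.198
```

```bash
python3 -c "
from h import *
arc(.0026)"
```

```text
clk 8.22 angle 0.375 rad 39.7 z 65.51 F [-2.9765  7.2774  6.4366] M [2.0724 0.437  0.0154] op 0.19804507633995178
turn [-0.015  -0.0059  0.0171]
Ft -7.185357541126536 Fr 3.1922707702237347
0 [-0.78  2.48 -0.04]
1 [-0.62  2.52 -0.04]
2 [-0.47  2.56 -0.04]
3 [-0.31  2.58 -0.04]
4 [-0.15  2.6  -0.04]
5 [ 0.01  2.6  -0.04]
6 [ 0.17  2.59 -0.04]
7 [ 0.33  2.58 -0.04]
8 [ 0.49  2.55 -0.04]
9 [ 0.65  2.52 -0.03]
```

play_rows --pt "-0.0018 0.0038 0.0003 -0.008 -0.004 0.01" --pt "-0.0016 0.0038 0.0003 -0.004 -0.002 0.004" --pt "-0.0014 0.0038 0.0003 -0.004 -0.002 0.002" --pt "-0.0012 0.0038 0.0003 -0.004 -0.002 0.002"

```text
clock: 8.55
tool_pos: [0.5239, 0.0288, 0.0655]
eef_rot: [0.989, 0.148, 0.001, -0.004]
contact_force: [-1.1, 10.5, 5.1]
opening: 0.196
```

```bash
python3 -c "
from h import *
arc(.004)"
```

```text
clk 8.55 angle 0.485 rad 39.8 z 65.49 F [-1.1099 10.5129  5.062 ] M [ 2.5174  0.2173 -0.0126] op 0.1963978868908893
turn [-0.0084 -0.0042  0.0096]
Ft -10.567851123093835 Fr 0.2702140110588454
0 [-0.68  3.94 -0.04]
1 [-0.3   3.99 -0.03]
2 [ 0.08  4.   -0.03]
3 [ 0.46  3.97 -0.03]
4 [ 0.83  3.91 -0.03]
5 [ 1.2   3.82 -0.03]
6 [ 1.56  3.68 -0.02]
7 [ 1.9   3.52 -0.02]
8 [ 2.22  3.32 -0.02]
9 [ 2.53  3.1  -0.02]
```

play_rows --pt "-0.0008 0.004 0.0003 -0.004 -0.002 0.004" --pt "-0.0005 0.004 0.0003 -0.004 -0.002 0.002" --pt "-0.0001 0.004 0.0003 -0.004 -0.002 0.002" --pt "0.0002 0.004 0.0003 -0.004 -0.002 0.002"

```text
clock: 8.88
tool_pos: [0.5246, 0.0271, 0.0655]
eef_rot: [0.989, 0.15, -0.002, -0.004]
contact_force: [-2.9, 9.8, 8.4]
opening: 0.196
```

```bash
python3 -c "
from h import *
arc(.004)"
```

```text
clk 8.88 angle 0.531 rad 39.2 z 65.46 F [-2.901   9.8035  8.3662] M [2.5791 0.7541 0.0345] op 0.19626632257567006
turn [-0.0095  0.0031  0.0127]
Ft -10.091046562954789 Fr 1.6416430307645988
0 [-0.51  3.97 -0.04]
1 [-0.13  4.   -0.04]
2 [ 0.25  3.99 -0.04]
3 [ 0.63  3.95 -0.04]
4 [ 1.    3.87 -0.04]
5 [ 1.37  3.76 -0.04]
6 [ 1.72  3.61 -0.04]
7 [ 2.05  3.43 -0.04]
8 [ 2.37  3.22 -0.04]
9 [ 2.66  2.98 -0.04]
```

play_rows --pt "-0.0015 0.0048 0.0002 -0.005 0 0.005" --pt "-0.001 0.0048 0.0002 -0.004 0 0.002" --pt "-0.0006 0.0048 0.0002 -0.004 0 0.002" --pt "-0.0002 0.0048 0.0002 -0.004 0 0.002"

```text
clock: 9.22
tool_pos: [0.5252, 0.0225, 0.0654]
eef_rot: [0.988, 0.151, -0.001, -0.005]
contact_force: [-2.3, 11.2, 6.3]
opening: 0.199
```

```bash
python3 -c "
from h import *
arc(.0045)
s=r.snapshot('side');cv2.imwrite('pics/f.png',cv2.resize(s[180:270,290:410],(800,600),interpolation=2))
st=r.get_state();print(proj('side',st['tool_pos']+Ro.from_quat(st['eef_rot']).apply([0,0,.0418])),[(d['uv'],d['confidence']) for d in r.tip_of('wheel_hole','side')[:1]])"
```

```text
clk 9.22 angle 0.649 rad 39.4 z 65.45 F [-2.2858 11.1854  6.2565] M [ 2.7046  0.7076 -0.0396] op 0.19916892662737162
turn [-0.0101  0.0002  0.0158]
Ft -11.40648111977115 Fr -0.4800778514398824
0 [-0.03  4.5  -0.05]
1 [ 0.45  4.48 -0.05]
2 [ 0.93  4.4  -0.04]
3 [ 1.39  4.28 -0.04]
4 [ 1.84  4.11 -0.04]
5 [ 2.27  3.89 -0.04]
6 [ 2.67  3.62 -0.04]
7 [ 3.04  3.32 -0.03]
8 [ 3.38  2.98 -0.03]
9 [ 3.67  2.6  -0.03]
[328.2329 242.027 ] [([329.2, 238.1], 0.74)]
```

View pics/f.png

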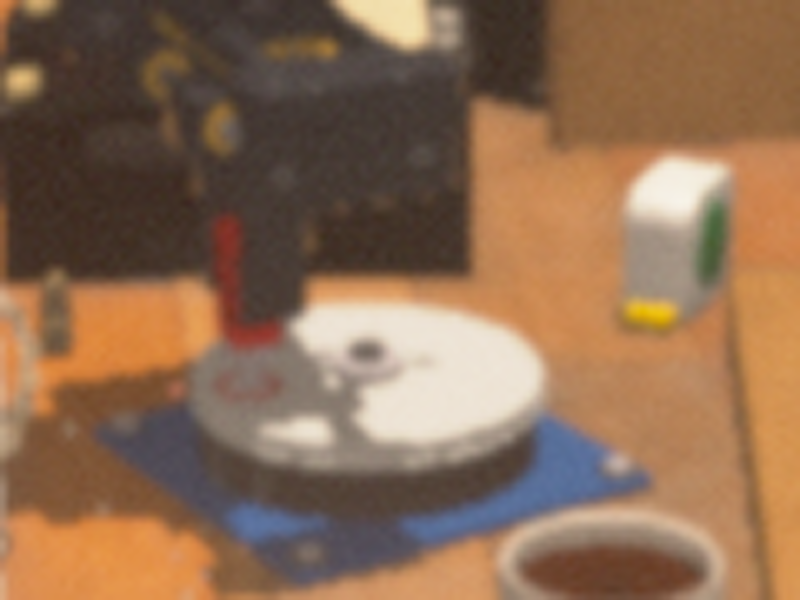

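The side view shows the pin still in the wheel hole: collar at (250,340), ring at (248,383), which matches tip-on-disc height. The wheel has turned about 0.65 rad with no drop yet, so I'll continue.

play_rows --pt "-0.0005 0.0046 0.0003 -0.005 0 0.006" --pt "0 0.0046 0.0003 -0.004 0 0.003" --pt "0.0004 0.0046 0.0003 -0.004 0 0.003" --pt "0.0008 0.0045 0.0003 -0.004 0 0.003"

```text
clock: 9.65
tool_pos: [0.5258, 0.0213, 0.0654]
eef_rot: [0.988, 0.151, -0.003, -0.007]
contact_force: [-3.9, 10.4, 9.9]
opening: 0.197
```

```bash
python3 -c "
from h import *
arc(.0045)"
```

```text
clk 9.65 angle 0.682 rad 39.2 z 65.4 F [-3.871  10.3739  9.9275] M [ 2.8182  1.0372 -0.0139] op 0.1967064222985528
turn [-0.014   0.0038  0.0154]
Ft -11.036631516032603 Fr 0.8918952035799045
0 [ 0.12  4.5  -0.06]
1 [ 0.6   4.46 -0.06]
2 [ 1.07  4.37 -0.07]
3 [ 1.53  4.23 -0.07]
4 [ 1.97  4.04 -0.06]
5 [ 2.39  3.81 -0.06]
6 [ 2.79  3.53 -0.06]
7 [ 3.15  3.22 -0.06]
8 [ 3.47  2.86 -0.05]
9 [ 3.76  2.47 -0.05]
```

play_rows --pt "-0.0002 0.0056 0.0001 -0.008 -0.002 0.008" --pt "0.0003 0.0056 0.0001 -0.005 -0.002 0.004" --pt "0.0008 0.0055 0.0002 -0.005 -0.001 0.004" --pt "0.0012 0.0054 0.0002 -0.005 -0.001 0.004"

```text
clock: 9.98
tool_pos: [0.5275, 0.0174, 0.0654]
eef_rot: [0.989, 0.149, -0.009, -0.005]
contact_force: [-5.3, 11.3, 10.8]
opening: 0.201
```

```bash
python3 -c "
from h import *
arc(.0055)"
```

```text
clk 9.98 angle 0.791 rad 38.8 z 65.37 F [-5.2512 11.341  10.7874] M [ 3.0073  1.297  -0.0268] op 0.20116710486006512
turn [-0.013   0.0162  0.0103]
Ft -12.483771534104864 Fr 0.5903565079240928
0 [ 0.84  5.43 -0.08]
1 [ 1.54  5.28 -0.09]
2 [ 2.22  5.03 -0.1 ]
3 [ 2.85  4.7  -0.11]
4 [ 3.44  4.29 -0.11]
5 [ 3.97  3.81 -0.11]
6 [ 4.43  3.26 -0.11]
7 [ 4.82  2.65 -0.11]
8 [ 5.12  2.   -0.11]
9 [ 5.34  1.32 -0.1 ]
```

play_rows --pt "0.0004 0.0055 0 -0.008 0.01 0.006" --pt "0.001 0.0054 0 -0.005 0.004 0.004" --pt "0.0016 0.0052 0.0001 -0.005 0.004 0.004" --pt "0.0022 0.005 0.0001 -0.005 0.004 0.004"

```text
clock: 10.32
tool_pos: [0.528, 0.0158, 0.0653]
eef_rot: [0.989, 0.147, -0.005, -0.007]
contact_force: [-6.5, 10.6, 11.8]
opening: 0.2
```

```bash
python3 -c "
from h import *
arc(.0055)"
```

```text
clk 10.32 angle 0.833 rad 39.0 z 65.34 F [-6.5012 10.5831 11.7984] M [ 2.8682  1.6118 -0.0264] op 0.19999057921493701
turn [-0.0146  0.0078  0.0077]
Ft -12.326812039091541 Fr 1.522356855639851
0 [ 1.08  5.39 -0.09]
1 [ 1.77  5.21 -0.09]
2 [ 2.44  4.93 -0.09]
3 [ 3.06  4.57 -0.09]
4 [ 3.63  4.13 -0.09]
5 [ 4.13  3.63 -0.08]
6 [ 4.57  3.06 -0.08]
7 [ 4.93  2.43 -0.07]
8 [ 5.21  1.77 -0.07]
9 [ 5.39  1.08 -0.06]
```

play_rows --pt "0.0006 0.0055 -0.0006 -0.008 0.006 0.004" --pt "0.0012 0.0054 -0.0004 -0.006 0.004 0.002" --pt "0.0018 0.0052 -0.0003 -0.006 0.003 0.002" --pt "0.0024 0.005 -0.0002 -0.006 0.003 0.002"

```text
clock: 10.65
tool_pos: [0.531, 0.0096, 0.0654]
eef_rot: [0.989, 0.149, -0.002, -0.003]
contact_force: [-3.7, 7.8, 3.8]
opening: 0.201
```

```bash
python3 -c "
from h import *
arc(.0055)"
```

```text
clk 10.65 angle 1.009 rad 39.4 z 65.36 F [-3.71    7.8018  3.7985] M [1.9578 0.9644 0.0244] op 0.2013446340555875
turn [-0.0069  0.0037  0.0101]
Ft -8.528006967078099 Fr -1.380079720491462
0 [ 2.    5.12 -0.04]
1 [ 2.65  4.82 -0.04]
2 [ 3.25  4.43 -0.04]
3 [ 3.8   3.97 -0.04]
4 [ 4.29  3.44 -0.04]
5 [ 4.7   2.86 -0.04]
6 [ 5.03  2.22 -0.03]
7 [ 5.28  1.55 -0.03]
8 [ 5.43  0.84 -0.03]
9 [ 5.5   0.13 -0.02]
```

play_rows --pt "0.0016 0.0045 0 -0.005 0.003 0.004" --pt "0.002 0.0042 0 -0.004 0.002 0.002" --pt "0.0023 0.004 0 -0.004 0.002 0.002"

```text
clock: 10.9
tool_pos: [0.5333, 0.0062, 0.0646]
eef_rot: [0.989, 0.148, -0.004, -0.002]
contact_force: [-4.3, 8.8, 5.6]
opening: 0.198
```

```bash
python3 -c "
from h import *
arc(.0045)"
```

```text
clk 10.9 angle 1.113 rad 39.8 z 64.63 F [-4.3453  8.7969  5.5979] M [ 1.943   0.9673 -0.0391] op 0.19781150372241138
turn [-0.0056  0.0079  0.009 ]
Ft -9.509588236689854 Fr -2.4156298005618915
0 [ 2.01  4.02 -0.04]
1 [ 2.43  3.79 -0.04]
2 [ 2.82  3.51 -0.04]
3 [ 3.18  3.18 -0.04]
4 [ 3.5   2.83 -0.04]
5 [ 3.78  2.44 -0.04]
6 [ 4.02  2.02 -0.04]
7 [ 4.21  1.58 -0.04]
8 [ 4.36  1.12 -0.04]
9 [ 4.45  0.65 -0.04]
```

z has dropped by 0.7 mm: the tip is entering the lock hole's chamfer. Now pressing a little more while advancing slowly.

play_rows --pt "0.0015 0.0033 0.0006 -0.004 0.004 0.003" --pt "0.0016 0.0032 0.0006 -0.003 0.003 0.002" --pt "0.0017 0.0031 0.0006 -0.003 0.003 0.002"

```text
clock: 11.15
tool_pos: [0.5334, 0.0059, 0.0634]
eef_rot: [0.989, 0.148, -0.005, -0.003]
contact_force: [-4.7, 8.7, 13.5]
opening: 0.195
```

```bash
python3 -c "
from h import *
arc(.004,4)"
```

```text
clk 11.15 angle 1.118 rad 39.9 z 63.43 F [-4.7254  8.6507 13.5093] M [ 2.1185  1.276  -0.0088] op 0.19515290668772847
turn [-0.008   0.0089  0.0085]
Ft -9.633756019939574 Fr -2.086724357368473
0 [ 1.79  3.58 -0.04]
1 [ 2.12  3.39 -0.05]
2 [ 2.43  3.17 -0.05]
3 [ 2.72  2.93 -0.05]
```

play_rows --pt "0.0018 0.0041 0 -0.005 0.004 0.003" --pt "0.0021 0.0039 0.0001 -0.004 0.003 0.002" --pt "0.0023 0.0038 0.0002 -0.004 0.003 0.002"

```text
clock: 11.4
tool_pos: [0.5335, 0.0058, 0.0634]
eef_rot: [0.989, 0.148, -0.007, -0.004]
contact_force: [-6.0, 8.6, 12.6]
opening: 0.201
```

```bash
python3 -c "
from h import *
arc(.004,4)"
```

```text
clk 11.4 angle 1.122 rad 39.8 z 63.41 F [-5.9903  8.5903 12.5535] M [ 2.2021  1.396  -0.0049] op 0.20082323249638634
turn [-0.0104  0.0127  0.0097]
Ft -10.411187977446696 Fr -1.133156188264588
0 [ 1.8   3.57 -0.06]
1 [ 2.13  3.38 -0.06]
2 [ 2.44  3.17 -0.06]
3 [ 2.73  2.92 -0.07]
```

play_rows --pt "0.0018 0.0041 -0.0007 -0.006 0.006 0.003" --pt "0.002 0.004 -0.0004 -0.005 0.004 0.002" --pt "0.0022 0.0038 -0.0001 -0.004 0.003 0.002"

```text
clock: 11.65
tool_pos: [0.5335, 0.0058, 0.0635]
eef_rot: [0.989, 0.149, -0.008, -0.005]
contact_force: [-4.4, 8.3, 9.9]
opening: 0.198
```

```bash
python3 -c "
from h import *
arc(.004,4)"
```

```text
clk 11.65 angle 1.122 rad 39.8 z 63.49 F [-4.4333  8.3474  9.9444] M [ 2.1933  1.2186 -0.0742] op 0.19816784319577627
turn [-0.0111  0.0139  0.0113]
Ft -9.205723674920533 Fr -2.141668070054223
0 [ 1.79  3.57 -0.06]
1 [ 2.12  3.39 -0.07]
2 [ 2.44  3.17 -0.07]
3 [ 2.73  2.93 -0.07]
```

The pin stays put against a 10 N push, so the tip is probably against the far side of the hole. I'll ease the tangential bias slightly so the spring moves it back, and press gently.

play_rows --pt "0.001 0.0022 0.0002 -0.003 0.004 0.002" --pt "0.001 0.002 0.0003 -0.003 0.004 0.002"

```text
clock: 11.82
tool_pos: [0.5323, 0.0068, 0.0629]
eef_rot: [0.989, 0.149, -0.007, -0.005]
contact_force: [-2.6, 7.5, 5.3]
opening: 0.196
```

```bash
python3 -c "
from h import *
arc(.004,2)"
```

```text
clk 11.82 angle 1.084 rad 40.1 z 62.95 F [-2.5796  7.4766  5.281 ] M [ 1.6996  0.6671 -0.0241] op 0.19648289478143569
turn [-0.0124  0.0123  0.0113]
Ft -7.439435349867763 Fr -2.6850127763001272
0 [ 1.66  3.64 -0.07]
1 [ 1.99  3.47 -0.07]
```

play_rows --pt "0.0014 0.0018 0.0005 -0.004 0.004 0.002" --pt "0.0014 0.0018 0.0007 -0.003 0.003 0.002"

```text
clock: 11.98
tool_pos: [0.5317, 0.0077, 0.0617]
eef_rot: [0.989, 0.149, -0.007, -0.005]
contact_force: [-3.2, 7.3, 5.3]
opening: 0.201
```

```bash
python3 -c "
from h import *
arc(.004,2)"
```

```text
clk 11.98 angle 1.057 rad 40.0 z 61.67 F [-3.1718  7.2633  5.3091] M [ 1.6783  0.7481 -0.038 ] op 0.20128545284005703
turn [-0.0116  0.0117  0.0105]
Ft -7.697520841642172 Fr -1.8878089082085727
0 [ 1.56  3.68 -0.06]
1 [ 1.9   3.52 -0.06]
```

Working: z is down to 61.7. Continuing.

play_rows --pt "0.0014 0.0017 0.0008 -0.004 0.004 0.002" --pt "0.0013 0.0016 0.0009 -0.003 0.003 0.002" --pt "0.0013 0.0016 0.001 -0.003 0.003 0.002"

```text
clock: 12.23
tool_pos: [0.5309, 0.009, 0.0587]
eef_rot: [0.989, 0.148, -0.006, -0.004]
contact_force: [-3.1, 7.1, 5.4]
opening: 0.202
```

```bash
python3 -c "
from h import *
arc(.004,2)"
```

```text
clk 12.23 angle 1.019 rad 39.9 z 58.73 F [-3.0804  7.0559  5.3843] M [1.5859 0.6467 0.0159] op 0.20238902966507907
turn [-0.0101  0.0111  0.0086]
Ft -7.541133239702714 Fr -1.5509626447674203
0 [ 1.43  3.74 -0.05]
1 [ 1.78  3.58 -0.06]
```

play_rows --pt "0.0012 0.0016 0.0015 -0.004 0.004 0.002" --pt "0.0012 0.0016 0.0015 -0.003 0.003 0.002" --pt "0.0012 0.0016 0.0015 -0.003 0.003 0.002"

```text
clock: 12.48
tool_pos: [0.5308, 0.0092, 0.0543]
eef_rot: [0.989, 0.147, -0.005, -0.003]
contact_force: [-2.2, 7.5, 5.7]
opening: 0.198
```

```bash
python3 -c "
from h import *
arc(.004,2)"
```

```text
clk 12.48 angle 1.014 rad 39.9 z 54.33 F [-2.1871  7.5096  5.6553] M [ 1.4609  0.5693 -0.0403] op 0.1984056034498919
turn [-0.0068  0.0083  0.0062]
Ft -7.411945494669184 Fr -2.498078844753413
0 [ 1.42  3.74 -0.04]
1 [ 1.76  3.59 -0.04]
```

play_rows --pt "0.0012 0.0016 0.0013 -0.003 0.003 0.002" --pt "0.0012 0.0014 0.001 -0.002 0.002 0.001" --pt "0.001 0.001 0.0008 -0.002 0.002 0.001"

```text
clock: 12.73
tool_pos: [0.5307, 0.0094, 0.0515]
eef_rot: [0.989, 0.146, -0.004, -0.002]
contact_force: [-3.0, 4.6, 15.7]
opening: 0.198
```

```bash
python3 -c "
from h import *
arc(.004,2)"
```

```text
clk 12.73 angle 1.008 rad 39.9 z 51.52 F [-2.9643  4.5983 15.7037] M [ 1.082   0.6408 -0.0296] op 0.19838649055575094
turn [-0.0054  0.0082  0.0055]
Ft -5.468371176679633 Fr -0.1686568987944683
0 [ 1.4   3.75 -0.03]
1 [ 1.75  3.6  -0.03]
```

Collar contact is at z=51.5, as expected (65.4 − 14). I'll relax the tangential hold, straighten up, and give one more gentle push.

play_rows --pt "0.0003 0.0005 0.0005 -0.003 0.005 0.002" --pt "0 0 0.0005 -0.001 0.002 0" --pt "0 0 0.0003 0 0 0" --pt "0 0 0 0 0 0"

```text
clock: 13.07
tool_pos: [0.5303, 0.0095, 0.0517]
eef_rot: [0.989, 0.146, -0.001, -0.001]
contact_force: [0.5, 4.4, -1.6]
opening: 0.198
```

```bash
python3 -c "
from h import *
arc(.004,1)
s=r.snapshot('side');t=r.snapshot('top');cv2.imwrite('pics/g.png',np.hstack([cv2.resize(s[190:250,290:350],(400,400),interpolation=2),cv2.resize(t[195:275,250:330],(400,400),interpolation=2)]))"
```

```text
clk 13.07 angle 1.0 rad 40.1 z 51.71 F [ 0.5154  4.4422 -1.6255] M [ 0.798  -0.1388 -0.0063] op 0.1984131373128389
turn [-0.0025  0.001   0.0048]
Ft -3.3885759785324634 Fr -2.918220026871961
0 [ 1.37  3.76 -0.01]
```

View pics/g.png

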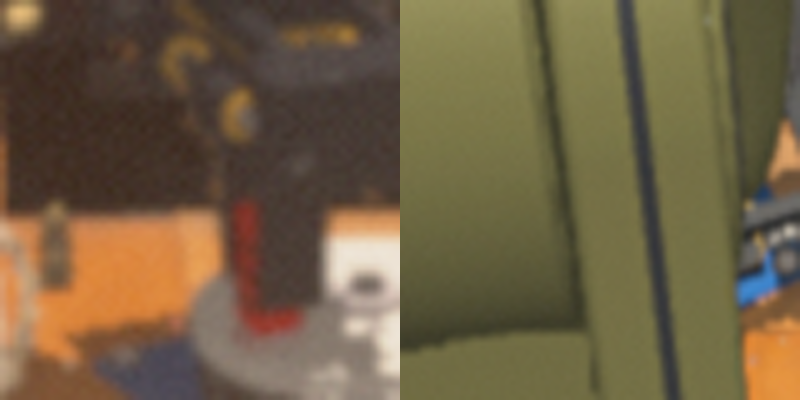

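The side view shows the collar (270,325 in the crop) sitting flat on the wheel. One more gentle press, then release.

play_rows --pt "0 0 0.0007 0 0 0" --pt "0 0 0.0007 0 0 0"

```text
clock: 13.33
tool_pos: [0.5304, 0.0095, 0.0515]
eef_rot: [0.989, 0.146, -0.001, -0.001]
contact_force: [-1.9, 4.7, 12.6]
opening: 0.201
```

play_rows --pt "0 0 0 0 0 0" --pt "0 0 0 0 0 0" --pt "0 0 0 0 0 0" --pt "0 0 0 0 0 0" --pt "0 0 0 0 0 0" --hand 0.45

```text
clock: 13.75
tool_pos: [0.5282, 0.0034, 0.0507]
eef_rot: [0.99, 0.143, -0.004, 0.002]
contact_force: [0.8, 0.0, 0.8]
opening: 0.447
```

```bash
python3 -c "
from h import *
arc(.004,1)"
```

```text
clk 13.75 angle 1.087 rad 45.4 z 50.75 F [0.8492 0.0207 0.8314] M [-0.0341  0.0317 -0.0251] op 0.4469247299069671
turn [ 0.0028  0.0076 -0.0009]
Ft 0.5189643208132884 Fr -0.6725101237524105
0 [ 1.71  3.62 -0.  ]
```

play_rows --pt "0.002 -0.005 -0.003 0 0 0" --pt "0 0 -0.01 0 0 0" --pt "0 0 -0.015 0 0 0" --pt "0 0 -0.015 0 0 0" --pt "0 0 -0.02 0 0 0"

```text
clock: 14.17
tool_pos: [0.5258, 0.0087, 0.1136]
eef_rot: [0.99, 0.143, -0.009, 0.002]
contact_force: [0.4, -0.8, -0.6]
opening: 0.447
```

play_rows --pt "0 0 -0.025 0 0 0" --pt "0 0.02 -0.025 0 0 0" --pt "-0.02 0.03 -0.02 0 0 0" --pt "-0.02 0.03 0 0 0 0" --pt "-0.02 0.03 0 0 0 0"

```text
clock: 14.58
tool_pos: [0.5067, -0.1053, 0.1955]
eef_rot: [0.988, 0.153, -0.002, 0.001]
contact_force: [0.9, -0.6, -0.2]
opening: 0.448
```

play_rows --pt "-0.02 0.035 0 0 0 0" --pt "-0.02 0.035 0 0 0 0" --pt "-0.01 0.02 0 0 0 0" --pt "0 0 0 0 0 0" --pt "0 0 0 0 0 0"

```text
clock: 15.0
tool_pos: [0.4815, -0.22, 0.2015]
eef_rot: [0.989, 0.147, -0.0, 0.005]
contact_force: [-0.0, 0.2, -0.2]
opening: 0.446
```

```bash
python3 -c "
from h import *
print(r.get_state()['clock'],r.get_state()['tool_pos'])
s=r.snapshot('side');t=r.snapshot('top');cv2.imwrite('pics/h.png',np.hstack([cv2.resize(s[205:265,300:360],(400,400),interpolation=2),cv2.resize(t[195:275,250:330],(400,400),interpolation=2)]))
for c in('side','top'):print(c,[(d['uv'],d['confidence']) for d in r.tip_of('lock_pin',c)[:1]],[(d['uv'],d['confidence']) for d in r.tip_of('wheel_hole',c)[:1]])
print(proj('top',[.5308,.0095,.081]),proj('side',[.5308,.0095,.081]),proj('side',[.5308,.0095,.035]))"
```

```text
15.0 [ 0.4815 -0.22    0.2015]
side [([330.8, 245.1], 0.58)] [([331.6, 242.1], 0.58)]
top [([472.5, 274.3], 0.73)] [([287.9, 235.4], 0.23)]
[297.9902 242.8427] [330.7761 220.2851] [331.1268 239.6341]
```

View pics/h.png

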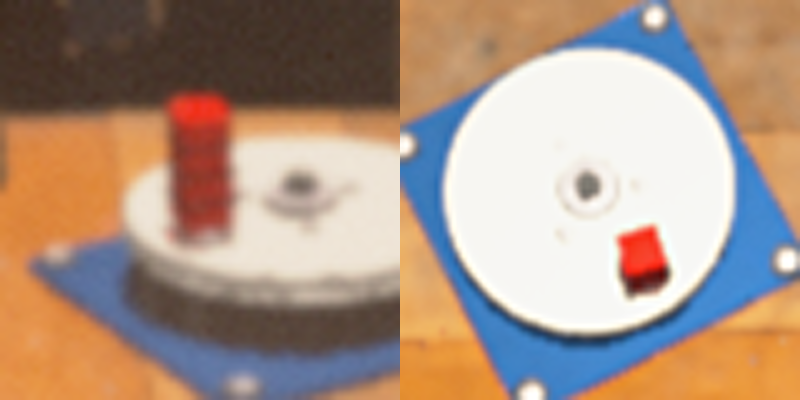

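The pin stands upright in the wheel, collar down, with its top at side (330,220.7) against a predicted (330.8,220.3). The wheel is held at about 1 rad and the arm is clear, so I'm handing in.

```bash
python3 -c "
from h import *
print(r.finish_job())"
```

```text
the job is handed in; nothing more can be done
None
```

The tension wheel is locked: the red pin stands in the lock hole with its collar on the wheel and holds it at about 1.0 rad. I handed the job in about 15 s into the 51 s limit.

- **What I did:** I took the pin from the parking block and put it in the wheel's hole. I turned the wheel counterclockwise while pressing the pin down gently. I felt the tip dip about 0.7 mm just past the lock hole, eased back slightly with the spring, and the pin dropped in. I then pushed it home and let go.
- **Last checks:** The gripper stopped at 51.5 mm under about 13 N. Fully home should be 51.2 to 51.4 mm, allowing for the 14 mm drop, so the collar agrees to about 0.3 mm. After release and with the arm clear, both cameras showed the pin upright and the wheel still turned. In the side view the pin's top was within 1 pixel of where it should be.
- **What went less well:** During the sweep and seating, the downward force rose at times to 12 to 16 N. That is above the suggested 3 to 10 N, but the largest total I read was about 17 N, well under the 40 N limit.
- **What disagreed:** After release, the detector placed the pin in the top view at (472,274), and the wheel's hole, with low confidence, near the hub. I judged both to be false detections because the picture itself clearly showed the pin in the wheel.

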